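Close the exposure unit and set its dimmer

ROBOT

A 6-joint arm with a two-finger parallel gripper is mounted at the origin on the work surface. World frame = base frame: x ahead of the robot, y to its left, z up, the work surface at z = 0. Lengths are in m, angles in rad, forces in N, time in s.
With the tool pointing down it reaches from about 0.4 to 0.925 m from the base axis. Payload 12.5 kg.
Tool frame: the origin (TCP) lies at the very end of the fingers, on their centre line; the grasp point (between the pads) lies 19 mm behind it; z points along the fingers, y is the line along which they close (so a half turn about z gives the same grasp; the last joint's range is limited). The gripper opens to 95 mm and grips with 3 to 60 N. Pads are 20 mm wide; open, the fingers measure 119 mm over their backs; the gripper's body (75 mm by 180 mm) begins 59 mm behind the grasp point.
Start: joints at [1.044, 0.491, 1.559, -0, 1.092, -0.106], TCP at [0.255, 0.571, 0.215] pointing down, gripper open.
Joint ranges: [-3.1, 3.1], [-0.84, 2.19], [0.05, 2.79], [-1.13, 4.28], [0.06, 2.93], [-2.69, 2.69]. Speed limits (rad/s): [2.22, 2.22, 2.79, 3.14, 3.14, 3.14].

INTERFACE

Orientations are given as a rotation vector (axis times angle).
In Python, from bench import * gives the robot as it stands. Calls block until the motion is done:
- goto(position, orientation): joint-space move of the TCP to a pose.
- movel(position, feed=0.15, orientation=None, f_stop=None): straight line of the TCP; orientation=None keeps the orientation; feed is the mean speed in m/s. With f_stop (N) it stops when the force on the tool has changed by that much, and returns True; else False.
- goto_joints(angles): joint-space move.
- command_gripper(opening, newtons=None): opening from 0.0 (shut) to 1.0 (fully open); newtons is the grip in N (None keeps the last); returns when the fingers have stopped.
- wait(seconds).
- ik(position, orientation): joint angles nearest the present ones, or None.
- state(): the state.
- snapshot(name): name is "side" or "top"; returns (picture, depth): 480x640x3 uint8, blue, green, red; 480x640 float32, m along the optical axis (not along the pixel's ray), 0 where there is no reading.
- calibration(name): a dict with "intrinsics" (3x3 intrinsics, pixels), "origin" and "orientation" of the camera in the world. Camera axes: x right, y up, looking along -z (the intrinsics and any distortion apply to the point x, -y, -z); pixel columns grow to the right and rows downward; lengths in m; the calibration is good to about 2 mm. A picture is of the moment at which its call begins. calibration takes no time and is no camera call.
A pose or a line that the arm cannot do raises Unreachable and nothing moves.
- close_job(): hands the job in; it is judged then, once.
The state is a dict: "t": time; "qpos": joint angles; "dq": joint speeds; "tau": joint torques, N m; "tool_pos": TCP position; "eef_rot": TCP orientation; "contact_force": force on the tool from outside, world axes, zero at the start; "moment": the same for the moment, N m; "grip_width": opening from 0.0 (shut) to 1.0 (fully open); "grip_force": force on a finger pad.
Only numpy, scipy, OpenCV 4.12 (cv2) and the standard library are available. Lean on these libraries where they do the work, as an engineer would, in place of code of your own. Each camera call takes 0.05 s, during which the arm holds its last target. There are 200 camera calls.

TASK

Get the print exposure unit ready: lift the wooden weight off its glass and stand it upright in the middle of the cork pad, then swing the lid shut until it sits flush on the lower shell. Only once the lid is shut, slide the black dimmer grip along its track until its white line is level with the red marker. Leave the glue bottle, jar and spool where they stand.

Things in the scene. Friction and masses are not known exactly. Their poses are not given: they have to be found in the camera images.
- unit: Grey tabletop exposure unit, fixed. Origin: centre of the underside of its lower shell; x along the hinge and the dimmer track, y from the control panel towards the hinge, z up. Lower shell 210 (x) x 175 (y) x 62 mm high, 6 mm walls; its glass bed lies 45 mm above the table. The control panel lies beside it, at y = -95 to -176 mm.
- panel (a point): Middle of the dimmer's track on the panel surface (unit x 0, y -137, z 40 mm). The panel, 230 mm wide, slopes down at 40 degrees away from the shell, from (y -95, z 75) to (y -176, z 7) mm. Site frame as the unit's.
- shade (a point): Middle of the outer edge of a fixed clear amber shade, 210 mm wide, 3 mm thick, standing square to the panel on its upper edge: it leans over the panel from (y -92, z 78) to this edge (y -147, z 143 mm in the unit's frame). The dimmer can be gripped only with the tool leaning out like the shade, its body away from the shell.
- lid_hinge (a point): Middle of the lid's hinge line, on the unit at y = +87.5, z = 62 mm in its frame; the hinge line runs along the unit's x.
- lid (a joint): Angle (rad) of the white lid about its hinge: 0 shut, edges meeting; 1.57 upright; up to 2.1 leaning back. Stiff hinge: it stays where it is left and must be pushed all the way (about 5 N at the free edge). The lid is a shell 210 x 175 x 34 mm with 6 mm walls; shut, its flat top is 96 mm above the table.
- lid_edge (a point): Middle of the lid's free edge, on its outer face, 172 mm from the hinge line and 34 mm off the plane of its rim (it moves with the lid).
- dimmer (a joint): Position (m) of the dimmer grip along its track, 0 at the end towards the unit's -x, 0.12 at the +x end; reading 0.06 is the unit's x = 0. It stays where it is left; 2.5 N moves it.
- dimmer_grip (a point): The place to grip the dimmer: middle of a black bar 22 mm along the track, 60 mm across it (up the slope) and standing 43 mm out of the panel, with a white line over its middle; this point is 27 mm out of the panel, square to it (unit y = -154.5, z = 60 mm). Its frame: x along the track, y up the slope, z square out of the panel.
- marker: Red arrow-shaped marker, 16 mm wide and 5 mm thick, on the lower strip of the panel, pointing up the slope at the track; fixed. Its x axis runs along the track (as the unit's x) and its origin marks where the dimmer's white line has to be along x.
- weight: Pressing weight: wooden block with brass bands and a brass plate on top, 120 (its x) x 44 (y) x 60 mm high, 0.4 to 0.8 kg, standing on the glass. Origin: centre of its underside; z up. Too tall for the lid to shut over it.
- pad: Square cork pad 160 x 160 x 6 mm, fixed on the table; origin: centre of its underside.
- glue: Bystander: white plastic glue bottle, 60 mm across, 170 mm high, loose; origin: centre of its underside.
- jar: Bystander: amber glass jar with steel cap, 66 mm across, 85 mm high, loose; origin: centre of its underside.
- spool: Bystander: yellow thread spool, 60 mm across, 72 mm high, standing loose; origin: centre of its underside.
Mind the look-alikes: they are no part of the job. What is shaped like the weight but green or turquoise is not meant. Of the things that look like the pad, the larger one is meant.

How it is judged:
On the way, in this order (a step that is already met when the one before it is completed fails the run):
1. the weight stands upright in the middle of the cork pad, let go (horizontal distance between weight and pad below 0.045 m and height (world z) of weight below 0.012 m and angle between weight's own z axis and vertical below 0.1 rad and contact force between the fingers and weight below 0.3 N and linear speed of weight below 0.03 m/s), for 0.2 s.
2. the lid is shut flush on the lower shell (value of joint lid below 0.035 rad), for 0.2 s.
3. the dimmer's white line is level with the red marker (x of dimmer_grip in the frame of marker between -0.006 and 0.006 m), for 0.2 s.
At the end, for the whole second after the job is handed in: The weight stands upright (within 0.1 rad) on the cork pad, its centre within 45 mm of the pad's centre, released and at rest; the lid is shut to within 0.035 rad (6 mm at its free edge); the dimmer is at rest with its white line within 6 mm of the red marker along the track (all of step 1 and all of step 3 and value of joint lid below 0.035 rad and velocity of joint dimmer between -0.01 and 0.01 m/s); the robot touches nothing.
It fails at once if the dimmer is moved more than 12 mm while the lid is not shut (distance of dimmer_grip from where it was at the start of the episode above 0.012 m and value of joint lid above 0.06 rad).
It fails at once if the glue is moved more than 30 mm or knocked over (distance of glue from where it was at the start of the episode above 0.03 m or angle between glue's own z axis and vertical above 0.5 rad).
It fails at once if the jar is moved more than 30 mm or knocked over (distance of jar from where it was at the start of the episode above 0.03 m or angle between jar's own z axis and vertical above 0.5 rad).
It fails at once if the spool is moved more than 30 mm or knocked over (distance of spool from where it was at the start of the episode above 0.03 m or angle between spool's own z axis and vertical above 0.5 rad).
It also fails if it takes over 72 s, if anything falls off the work surface, if the arm or the gripper's body presses on something with over 40 N, if the wrist force passes 120 N, or if a joint passes its speed limit or range.

## Working session

There is one attempt and no reset: what is moved stays moved. The work goes in short steps, each a Python script; the robot and the scene stay as the last script left them, time stands still between calls to the robot, and variables do not carry over. Pictures are saved under pics/ and viewed, at most 10 in all, crops included, and the job is handed in when it is done.

```bash
mkdir -p pics; cat > h.py <<'E'
from bench import *
import numpy as np, cv2
from scipy.spatial.transform import Rotation as R
def cam(n):
    c=calibration(n); K=np.array(c["intrinsics"],float); o=np.array(c["origin"],float)
    q=np.array(c["orientation"],float)
    M=q if q.shape==(3,3) else (R.from_rotvec(q).as_matrix() if q.size==3 else R.from_quat(q).as_matrix())
    return K,o,M,c
def cloud(n,d):
    K,o,M,c=cam(n); v,u=np.mgrid[0:480,0:640]
    P=np.stack([(u-K[0,2])/K[0,0]*d,-(v-K[1,2])/K[1,1]*d,-d],-1)
    return P@M.T+o
E
python3 - <<'E'
from h import *
for n in("side","top"):
    p,d=snapshot(n); cv2.imwrite(f"pics/{n}0.png",p); np.savez(f"{n}0.npz",p=p,d=d); print(n,calibration(n))
print(state())
E
```

```text
side {'intrinsics': array([[493.74266024,   0.        , 322.66550514],
       [  0.        , 493.74266024, 239.67361732],
       [  0.        ,   0.        ,   1.        ]]), 'origin': array([ 0.16381196, -0.69475704,  0.94429474]), 'orientation': array([ 0.68768561, -0.16599817, -0.4383831 ])}
top {'intrinsics': array([[463.02852588,   0.        , 318.7658212 ],
       [  0.        , 463.02852588, 236.11436133],
       [  0.        ,   0.        ,   1.        ]]), 'origin': array([ 0.30775469, -0.062208  ,  1.20346518]), 'orientation': array([ 0.1203847 , -0.13266726, -1.5694697 ])}
{'t': 0.1, 'qpos': array([ 1.04438445e+00,  4.91452694e-01,  1.55941216e+00, -1.98944364e-05,
        1.09169870e+00, -1.05601001e-01]), 'dq': array([ 0.00331361, -0.00165089, -0.00116247,  0.00112096,  0.00067421,
       -0.00107827]), 'tau': array([ 1.59478237e-03, -6.13624620e+01, -2.58604574e+01,  6.93390286e-02,
        4.69871261e-02,  3.91599986e-05]), 'tool_pos': array([0.25518224, 0.57028299, 0.21414098]), 'eef_rot': array([-6.56068093e-01, -3.07203297e+00,  1.45805750e-03]), 'contact_force': array([ 0.04701331, -0.74947109,  0.91528883]), 'moment': array([ 0.0161163 ,  0.02705151, -0.03989392]), 'grip_force': 0.0, 'grip_width': 1.0020174300625555}
```

View pics/side0.png

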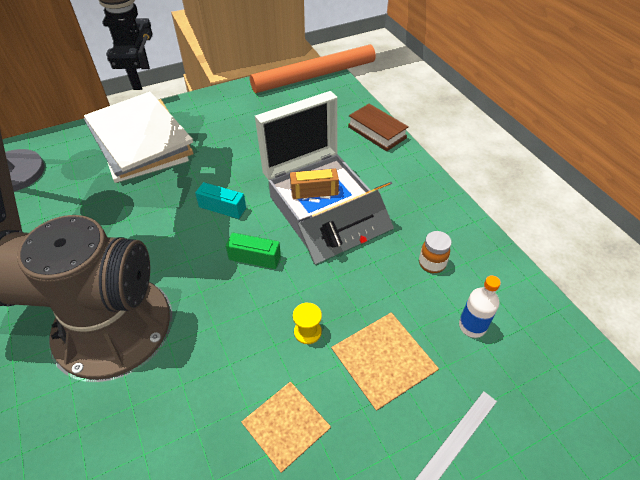

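View pics/top0.png

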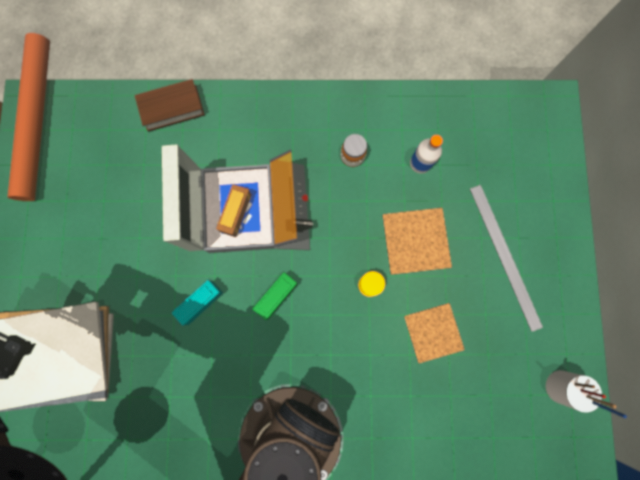

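Candidates:
- **Weight:** wooden block with brass at top (235,210) / side (315,183). Look-alikes are turquoise (196,302) and green (274,295), both rejected.
- **Pad:** larger at top (418,241), chosen. The smaller one at (434,333) is rejected.

In the top view the grip is at (305,224) and the marker at (305,198). In the side view they are at (330,235) and (363,239).

```bash
python3 - <<'E'
from h import *
def rect(xy):
    r=cv2.minAreaRect((xy*1000).astype(np.float32)); return np.round(r[0],1),np.round(r[1],1),round(r[2],1)
D={n:np.load(f"{n}0.npz") for n in("side","top")}
for n in D:
    p,d=D[n]["p"],D[n]["d"]; C=cloud(n,d); ok=d>0
    hsv=cv2.cvtColor(p,cv2.COLOR_BGR2HSV); H,S,V=[hsv[...,i].astype(int) for i in range(3)]
    def comps(m,amin=6):
        k,l,s,c=cv2.connectedComponentsWithStats(m.astype(np.uint8)); return [(l==i,s[i,4],c[i]) for i in range(1,k) if s[i,4]>=amin]
    print(n,"valid",ok.mean())
    z=C[...,2]
    for name,m in {"cork":(H>8)&(H<22)&(S>80)&(V>120)&(abs(z-.006)<.01)&ok,
      "red":((H<4)|(H>176))&(S>180)&(V>120)&(z<.15)&ok&(C[...,1]<.3),
      "yellow":(H>26)&(H<33)&(S>180)&ok,
      "wtop":(H>8)&(H<26)&(S>90)&(abs(z-.105)<.008)&ok&(C[...,1]>0)&(C[...,1]<.3)&(C[...,0]>.35)}.items():
        for mm,a,c in comps(m,6 if name=="red" else 150):
            P=C[mm]; print(name,a,np.round(c),np.round(P.mean(0),4),"z",np.round(np.percentile(P[:,2],[5,50,95]),4),rect(P[:,:2]))
    # panel plane: grey, unit area
    m=ok&(S<40)&(z>.012)&(z<.07)&(C[...,0]>.3)&(C[...,0]<.8)&(C[...,1]<.1)&(C[...,1]>-.12)&(V<150)
    P=C[m]; print("panelpts",len(P),P.min(0),P.max(0))
    for it in range(4):
        c=P.mean(0); nn=np.linalg.svd(P-c,full_matrices=False)[2][2]; nn*=np.sign(nn[2]); e=(P-c)@nn; P=P[abs(e)<max(.002,1.5*e.std())]
    print("n",nn,"slope",np.degrees(np.arccos(nn[2])),"yaw",np.degrees(np.arctan2(nn[0],-nn[1])),"c",c,len(P),e.std(), rect(P[:,:2]))
    # lid inner/outer top edge : white, high
    m=ok&(S<50)&(V>150)&(z>.15)&(z<.3)&(C[...,0]>.35)&(C[...,0]<.8)&(C[...,1]>.1)&(C[...,1]<.4)
    P=C[m]; print("lid",len(P),P.min(0) if len(P) else 0,P.max(0) if len(P) else 0, rect(P[P[:,2]>np.percentile(P[:,2],98)-.012][:,:2]))
p=D["side"]["p"][80:280,230:420]; cv2.imwrite("pics/crop1.png",cv2.resize(p,(760,800)[:1]+(600,) if 0 else (570,600),interpolation=cv2.INTER_CUBIC))
E
```

```text
side valid 0.9959016927083333
cork 553 [247.  41.] [0.7002 1.0202 0.0063] z [-0.0025  0.0064  0.0148] (array([ 632.1, 1124.7]), array([290.6, 579.5]), 36.2)
cork 388 [608.  17.] [2.0774 0.564  0.0058] z [-0.0031  0.0057  0.0146] (array([2077.4,  575.4]), array([ 28.4, 356.8]), 0.5)
cork 5221 [384. 360.] [ 0.4895 -0.3326  0.0066] z [0.0037 0.0066 0.0094] (array([ 492. , -328.4]), array([161., 160.]), 6.4)
cork 3957 [286. 426.] [ 0.2534 -0.3669  0.0051] z [0.0023 0.0051 0.0079] (array([ 254.6, -363.7]), array([121.8, 121.4]), 15.6)
red 35 [363. 239.] [ 0.6056 -0.0346  0.0148] z [0.0084 0.0147 0.0204] (array([606.5, -34.9]), array([12.9, 15.6]), 85.6)
yellow 546 [307. 315.] [ 0.3759 -0.202   0.0725] z [0.07   0.0725 0.0751] (array([ 376.6, -200.2]), array([59.6, 55.7]), 65.7)
wtop 312 [313. 178.] [0.5512 0.1312 0.1017] z [0.0982 0.1016 0.105 ] (array([555.7, 138.3]), array([ 46.9, 119.6]), 74.7)
panelpts 3070 [ 0.46285481 -0.05400844  0.01201478] [0.69667712 0.09995008 0.06998854]
n [ 0.04324276 -0.63328635  0.77270852] slope 39.40226112660986 yaw 3.9062703963331464 c [0.58219575 0.0018
[... 722 characters left out ...]
-200.9]), array([54.1, 53.6]), 88.9)
wtop 445 [280. 199.] [0.5777 0.0224 0.1051] z [0.0981 0.1052 0.1124] (array([578.1,  22. ]), array([211.5,  19.7]), 3.8)
wtop 772 [232. 210.] [0.552  0.1398 0.102 ] z [0.0979 0.1019 0.1064] (array([553.7, 139.4]), array([ 42.8, 118.5]), 70.0)
panelpts 876 [ 0.46271269 -0.05448897  0.01200026] [0.69373246 0.09961813 0.06991616]
n [ 0.03941277 -0.42819574  0.90282614] slope 25.46792614606331 yaw 5.258904609759572 c [ 0.57870776 -0.01244791  0.02519634] 537 0.0026702697165843837 (array([577.9,  21.5]), array([226. , 114.4]), 4.2)
lid 1559 [0.45590877 0.22542828 0.22405939] [0.66830261 0.27309702 0.24006969] (array([562.3, 249.3]), array([211.4,  35.6]), 3.9)
```

View pics/crop1.png

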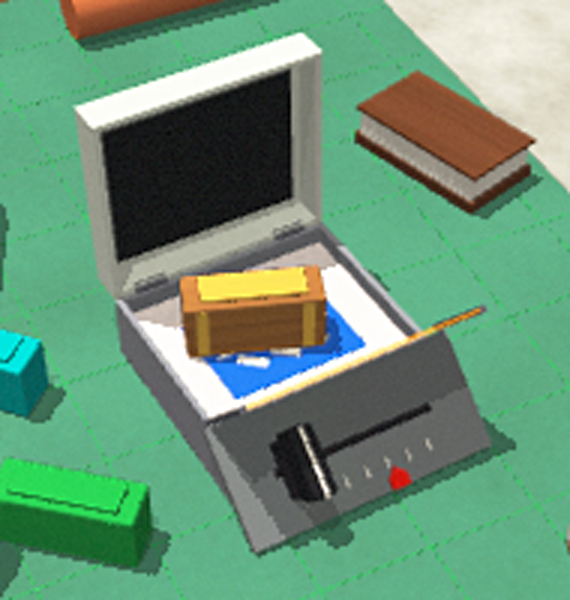

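Crop: the wooden, brass-banded block is on the glass, with its top plate at crop (255,285). The dimmer grip is at (305,462) with a white line on it, and the red marker is at (400,478). The lid is upright, leaning back slightly. Unit: yaw about 4.2°, origin (0.570,0.136). The measured sizes (160 pad, 230 panel, 210 lid, 119x43 weight) all agree with the description.

```bash
cat >> h.py <<'E'
YAW=np.radians(4.2); UR=R.from_euler('z',YAW).as_matrix(); UO=np.array([.570,.136,0])
def U(x,y,z): return UO+UR@np.array([x,y,z])
def toU(p): return (np.asarray(p)-UO)@UR
def ori(y,z):
    y=np.array(y,float);z=np.array(z,float); return R.from_matrix(np.c_[np.cross(y,z),y,z]).as_rotvec()
def down(deg): a=np.radians(deg); return ori([np.cos(a),np.sin(a),0],[0,0,-1])
def lean(s=1): 
    a=np.radians(40); return ori(UR@[s,0,0],UR@[0,np.sin(a),-np.cos(a)])
E
python3 - <<'E'
from h import *
for n in("side","top"):
    f=np.load(f"{n}0.npz"); p,d=f["p"],f["d"]; C=cloud(n,d); Q=(C-UO)@UR
    x,y,z=Q[...,0],Q[...,1],Q[...,2]
    a=np.radians(40); h=(y+.137)*-np.sin(a)+(z-.040)*np.cos(a); s=(y+.137)*np.cos(a)+(z-.04)*np.sin(a)
    g=cv2.cvtColor(p,cv2.COLOR_BGR2GRAY).astype(int)
    top=(h>.036)&(h<.05)&(abs(x)<.1)&(s>-.06)&(s<.04)&(y<-.12)
    w=top&(g>130); print(n,"grip top",top.sum(),"x med",np.median(x[top]),np.percentile(x[top],[5,95]),"s",np.percentile(s[top],[5,95]),"white",w.sum(),np.median(x[w]) if w.any() else None)
    for nm,(u,v),zz in (("glue",{"side":(478,310),"top":(436,141)}[n],0),("jar",{"side":(437,241),"top":(355,145)}[n],0)):
        print(nm,np.round(C[v,u],3))
    m=(abs(C[...,2]-.104)<.004)&(abs(x)<.09)&(abs(y)<.08); pts=C[m][:,:2]
    pts=pts[np.linalg.norm(pts-np.median(pts,0),axis=0 if 0 else 1)<.075]
    print("weight",len(pts),cv2.minAreaRect((pts*1000).astype(np.float32)))
for nm,P,os in [("w",[.5545,.139,.08],[down(71.5),down(-108.5)]),("whi",[.5545,.10,.25],[down(71.5),down(-108.5)]),("pad",[.492,-.329,.05],[down(a) for a in(71.5,-108.5,6,96,-84,-174)]),
  ("lidback",U(0,.17,.21),[down(4.2),down(184.2)]),("lidshut",U(0,-.05,.094),[down(4.2),down(184.2)])]+[("dim",U(xx,-.137-.008*np.sin(.698)-.0128,.04+.008*np.cos(.698)-.0),[lean(1),lean(-1)]) for xx in(-.04,.022)]:
    print(nm,[None if (q:=ik(P,o)) is None else np.round(q,2) for o in os])
E
```

```text
side grip top 235 x med -0.05716282019691156 [-0.06633475 -0.04644475] s [-0.02520718  0.02793265] white 42 -0.05531378964232958
glue [ 0.68  -0.36   0.103]
jar [ 0.722 -0.164  0.085]
weight 497 ((556.1661376953125, 139.47328186035156), (47.37907791137695, 117.80683135986328), 71.23153686523438)
top grip top 143 x med -0.05845849951283841 [-0.06794919 -0.04839763] s [-0.02551313  0.02126707] white 1 -0.056922072317509065
glue [ 0.701 -0.346  0.17 ]
jar [ 0.723 -0.164  0.086]
weight 586 ((554.0013427734375, 140.15582275390625), (43.8077392578125, 117.41935729980469), 72.11119079589844)
w [array([ 0.13,  0.59,  1.82, -0.  ,  0.73, -1.12]), array([ 0.13,  0.59,  1.82, -0.  ,  0.73,  2.02])]
whi [array([ 0.06,  0.37,  1.67, -0.  ,  1.11, -1.19]), array([ 0.06,  0.37,  1.67, -0.  ,  1.11,  1.95])]
pad [array([-0.7 ,  0.65,  1.79, -0.  ,  0.7 , -1.95]), array([-0.7 ,  0.65,  1.79, -0.  ,  0.7 ,  1.19]), array([-0.7 ,  0.65,  1.79, -0.  ,  0.7 , -0.81]), array([-0.7 ,  0.65,  1.79, -0.  ,  0.7 , -2.38]), array([-0.7 ,  0.65,  1.79, -0.  ,  0.7 ,  0.77]), array([-0.7 ,  0.65,  1.79, -0.  ,  0.7 ,  2.34])]
lidback [array([ 0.4 ,  0.51,  1.54, -0.  ,  1.09,  0.32]), None]
lidshut [array([ 0.04,  0.57,  1.79, -0.  ,  0.78, -0.04]), None]
dim [array([-0.45,  0.75,  1.83,  0.68,  1.07, -1.02]), array([-0.45,  0.75,  1.83,  0.68,  1.07,  2.12])]
dim [array([-0.4 ,  0.8 ,  1.67,  0.68,  1.14, -0.92]), array([-0.4 ,  0.8 ,  1.67,  0.68,  1.14,  2.22])]
```

```bash
python3 - <<'E'
from h import *
o=down(71.7); s0=state(); movel([.255,.571,.42],feed=.3)
goto([.5595,.10,.42],o)
W=np.array([.5547,.1398]); off=-.035*UR[:2,1]
goto([*(W+off),.30],o)
movel([*(W+off),.118],feed=.15)
F0=state()["contact_force"]
print("in",movel([*W,.118],feed=.06,f_stop=20), state()["contact_force"]-F0)
print("dn",movel([*W,.072],feed=.06,f_stop=20), state()["contact_force"]-F0)
p,d=snapshot("side"); cv2.imwrite("pics/pre.png",cv2.resize(p[60:300,180:460],(700,600)))
s=state();print(s["t"],s["tool_pos"])
E
```

```text
in False [ 0.1116313  -1.24191056  0.24387639]
dn False [ 0.74115969 -0.40023571  0.65738666]
6.5667 [0.55490903 0.13982945 0.0723574 ]
```

View pics/pre.png

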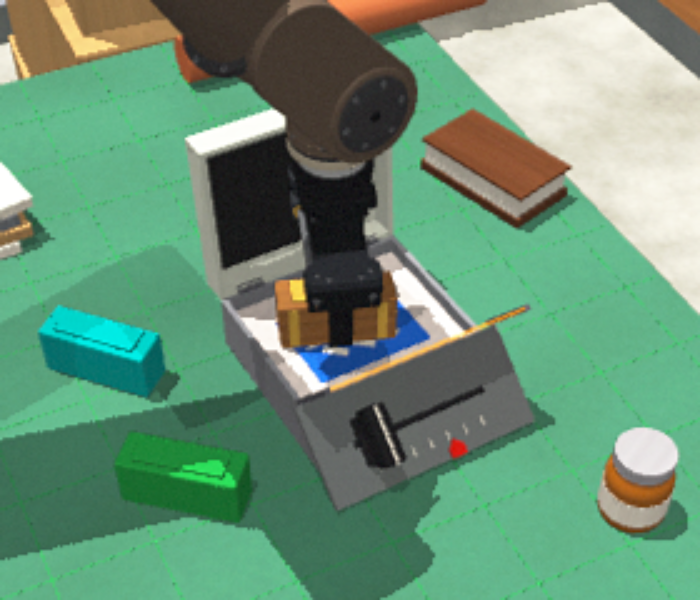

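The fingers straddle the block cleanly: fingers at (345,310), block spanning (275–398, 275–350).

```bash
python3 - <<'E'
from h import *
o=down(71.7); W=np.array([.5547,.1398]); off=-.04*UR[:2,1]; P=[.4918,-.3288]
command_gripper(0.0,45); s=state(); print("grip",s["grip_width"]*95,s["grip_force"])
movel([*W,.100],feed=.08); movel([*(W+off),.100],feed=.1); movel([*(W+off),.31],feed=.25)
s=state(); print("held",s["grip_width"]*95,s["grip_force"],s["contact_force"])
goto([*P,.31],o); movel([*P,.06],feed=.2); wait(.2)
print("touch",movel([*P,.029],feed=.03,f_stop=4),state()["tool_pos"])
command_gripper(1.0); wait(.3)
movel([*P,.30],feed=.25)
s=state(); print(s["t"])
for n in("side","top"):
    p,d=snapshot(n); np.savez(f"{n}1.npz",p=p,d=d); C=cloud(n,d)
    m=(abs(C[...,2]-.066)<.006)&(np.linalg.norm(C[...,:2]-P,axis=-1)<.09); print(n,cv2.minAreaRect((C[m][:,:2]*1000).astype(np.float32)),C[m][:,2].mean())
    if n=="side": cv2.imwrite("pics/placed.png",p)
E
```

```text
grip 43.98089113107286 44.9980366230011
held 43.67825189940186 44.99543309211731 [ 0.04325352 -0.09980496 -7.12683297]
touch True [ 0.49167281 -0.32866496  0.03290566]
16.0167
side ((492.7214050292969, -328.745361328125), (45.133209228515625, 119.72358703613281), 71.65699005126953) 0.06479153290660673
top ((524.8954467773438, -318.13446044921875), (1.49532151222229, 8.452996253967285), 68.86511993408203) 0.060818538884138185
```

View pics/placed.png

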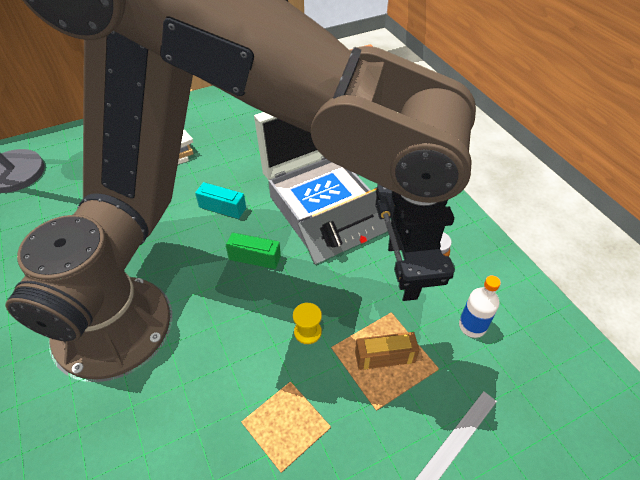

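The weight stands upright on the larger cork pad (385,350), 1 mm off centre, and the bystanders have not moved. Next is the lid.

```bash
python3 - <<'E'
from h import *
o=down(4.2); r,h=.150,.010
def tcp(th,dn=0): 
    return U(0,.0875-r*np.cos(th)+(.034-dn)*np.sin(th)+h,.062+r*np.sin(th)+(.034-dn)*np.cos(th))
command_gripper(0.0,20)
movel([.4918,-.3288,.44],feed=.3)
A=tcp(1.62)+UR@[0,.035,0]; goto([A[0],A[1],.44],o); movel(A,feed=.25)
F0=state()["contact_force"]
for th in np.linspace(1.55,0,9):
    st=movel(tcp(th,.001),feed=.06,f_stop=30); f=state()["contact_force"]-F0; print(round(th,2),st,np.round(f,1))
    if st: break
if not st: print(movel(tcp(0,.004),feed=.02,f_stop=20), state()["contact_force"]-F0)
print(state()["tool_pos"]); 
movel(tcp(0,-.25),feed=.25); print(state()["t"])
p,d=snapshot("top"); np.savez("top2.npz",p=p,d=d); p,d=snapshot("side"); np.savez("side2.npz",p=p,d=d); cv2.imwrite("pics/lid.png",p)
Q=(cloud("side",d)-UO)@UR; m=(abs(Q[...,0])<.1)&(abs(Q[...,1])<.085)&(abs(Q[...,2]-.096)<.03)
A=np.c_[Q[m][:,:2],np.ones(m.sum())]; print(m.sum(),np.linalg.lstsq(A,Q[m][:,2],rcond=None)[0])
E
```

```text
1.55 False [-0.8  0.4 -0.7]
1.36 False [-1.5  0.8 -0.6]
1.16 False [-1.2  1.2 -0.7]
0.97 False [-1.3  0.6 -0.8]
0.78 False [-1.3  1.  -1.3]
0.58 False [-1.4  1.2 -0.4]
0.39 False [-0.3  1.3 -1.3]
0.19 False [-1.1 -0.3 -0.4]
0.0 True [-4.3  2.1 10.3]
[0.57378211 0.08412859 0.09624237]
28.6667
3712 [0.00169659 0.00598289 0.09664665]
```

View pics/lid.png

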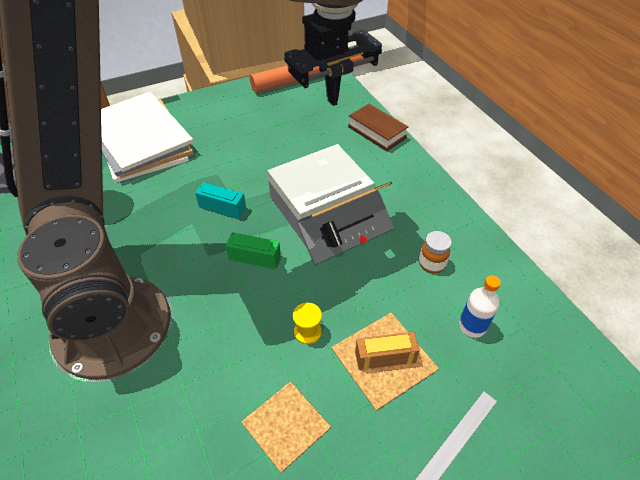

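The lid is shut: its top plane is at z 0.0966, with a tilt of 0.006 rad. Everything else is undisturbed. Next is the dimmer, about 79.5 mm from grip to marker.

```bash
cat >> h.py <<'E'
def D(x,out): 
    a=np.radians(40); return U(x,-.137-out*np.sin(a),.040+out*np.cos(a))
E
python3 - <<'E'
from h import *
o=lean(1); t=state()["tool_pos"]; movel([t[0],t[1],.42],feed=.25)
goto(D(-.057,.30),o); command_gripper(.75); movel(D(-.057,.12),feed=.2)
p,d=snapshot("side"); cv2.imwrite("pics/dim0.png",cv2.resize(p[60:330,180:500],(710,600)))
F0=state()["contact_force"]
print("in",movel(D(-.057,.010),feed=.08,f_stop=12),state()["contact_force"]-F0,toU(state()["tool_pos"]),state()["t"])
p,d=snapshot("side"); cv2.imwrite("pics/dim1.png",cv2.resize(p[60:330,180:500],(710,600)))
E
```

```text
in False [ 0.29675558  0.36644923 -0.86940144] [-0.05682251 -0.14373742  0.04792045] 34.3333
```

View pics/dim1.png

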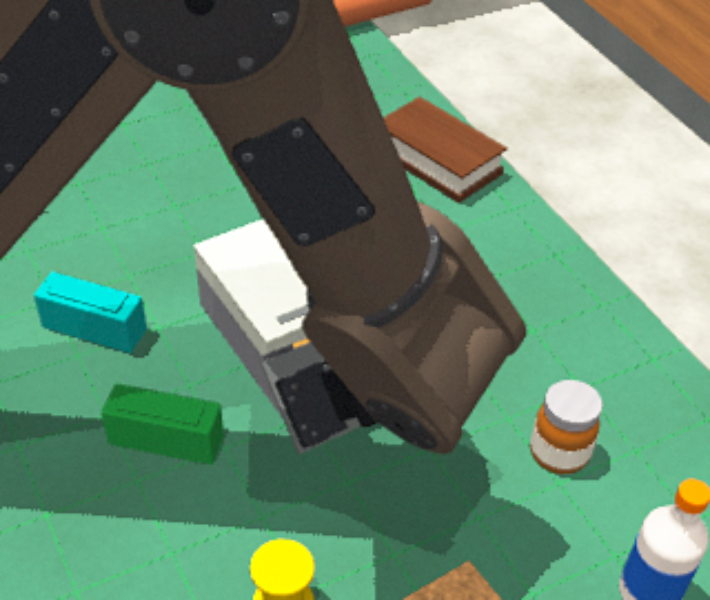

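The gripper hides the grip at (320,400), but it went in without any contact force. Next: grip, slide, release and check.

```bash
python3 - <<'E'
from h import *
command_gripper(0.0,15); s=state(); print("grip",s["grip_width"]*95,s["grip_force"]); F0=s["contact_force"]
print(movel(D(.0222,.010),feed=.05,f_stop=25),state()["contact_force"]-F0,toU(state()["tool_pos"]))
command_gripper(.75); wait(.2); movel(D(.0222,.15),feed=.12); movel(D(.0222,.32),feed=.25)
t=state()["tool_pos"]; goto([.30,.45,.42],down(60)); print(state()["t"])
for n in("side","top"):
    p,d=snapshot(n); np.savez(f"{n}3.npz",p=p,d=d); C=cloud(n,d); Q=(C-UO)@UR; x,y,z=Q[...,0],Q[...,1],Q[...,2]
    a=np.radians(40); h=(y+.137)*-np.sin(a)+(z-.040)*np.cos(a); s=(y+.137)*np.cos(a)+(z-.04)*np.sin(a)
    top=(h>.036)&(h<.05)&(abs(x)<.1)&(s>-.06)&(s<.04)&(y<-.12)
    hsv=cv2.cvtColor(p,cv2.COLOR_BGR2HSV).astype(int); H,S,V=hsv[...,0],hsv[...,1],hsv[...,2]
    w=top&(V>140); red=((H<4)|(H>176))&(S>150)&(V>90)&(abs(x)<.1)&(y<-.14)&(y>-.2)
    pr=lambda v:(len(v),np.round(np.median(v),4),np.round(np.percentile(v,[5,95]),4)) if len(v) else None
    print(n,"top",pr(x[top]),"white",pr(x[w]),"red",pr(x[red]))
    L=(abs(x)<.09)&(abs(y)<.07)&(abs(z-.096)<.03); print("lid",np.linalg.lstsq(np.c_[Q[L][:,:2],np.ones(L.sum())],z[L],rcond=None)[0])
    if n=="side": cv2.imwrite("pics/dim2.png",cv2.resize(p[120:280,240:440],(750,600),interpolation=cv2.INTER_CUBIC))
E
```

```text
grip 29.249473003113092 14.9979829788208
False [ 0.50211056 -5.21134031  1.44892155] [ 0.02293765 -0.14370462  0.0476807 ]
42.7667
side top (223, np.float64(0.021), array([0.0119, 0.0315])) white (32, np.float64(0.0236), array([0.0215, 0.0252])) red (39, np.float64(0.0236), array([0.0156, 0.0307]))
lid [ 0.00100088 -0.0018908   0.09694401]
top top (136, np.float64(0.0202), array([0.0111, 0.0301])) white (3, np.float64(0.0215), array([0.0215, 0.0245])) red None
lid [-0.00079061 -0.00085895  0.09453078]
```

View pics/dim2.png

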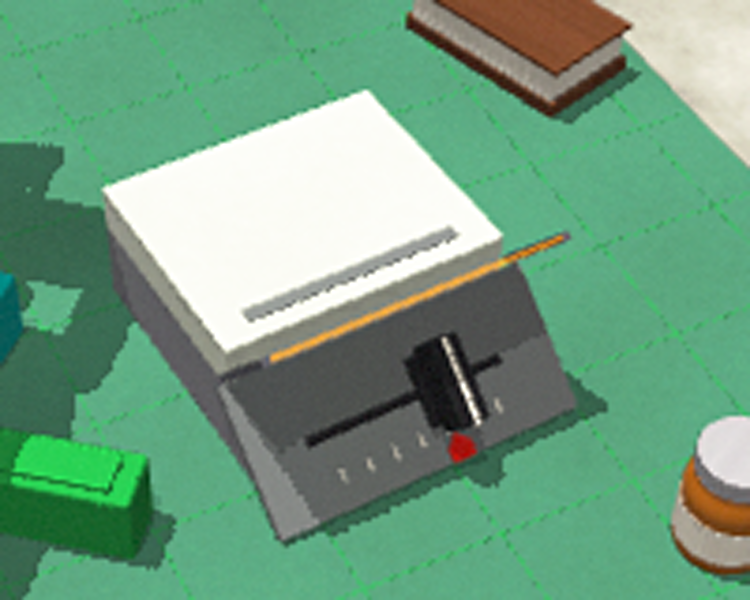

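The grip now stands above the red marker: line at (460,375)–(475,420), arrow at (460,445). Measured along the track, the line is at 23.6 mm and the marker at 23.6 mm in the side view, and 21.5 against 21.2 mm in the top view. The lid is flat.

```bash
python3 - <<'E'
from h import *
print(close_job(),state()["t"])
E
```

```text
the job is handed in; nothing more can be done
the job is handed in; nothing more can be done
```

The job is handed in, though no verdict came back: the weight stands about 1 mm off the pad's centre, the lid is shut flush, the dimmer line is within about 2 mm of the marker, and the glue bottle, jar and spool were left alone.

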